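# Plug the hose adaptor into the self-closing dust inlet

## Robot

A 6-joint arm with a two-finger parallel gripper is mounted at the origin on the work surface. World frame = base frame: x ahead of the robot, y to its left, z up, the work surface at z = 0. Lengths are in m, angles in rad, forces in N, time in s.
With the tool pointing down it reaches from about 0.25 to 0.85 m from the base axis. Payload 12.5 kg.
Tool frame: the origin (TCP) lies on the centre line of the jaws, within the pads' length; the fingertips stand 25 mm ahead of it and the grasp point (between the pads) lies 6 mm ahead of it (bot.tips_ahead is the distance from the TCP to the fingertips, in m); x points along the fingers, y is the direction in which the jaws open and shut, and the axes are right-handed (so a half turn about x gives the same grasp; the last joint's range is limited). The gripper opens to 93 mm and grips with 3 to 60 N. Pads are 15 mm wide; open, the fingers measure 128 mm over their backs; the gripper's body (75 mm by 188 mm) begins 65 mm behind the grasp point.
Start: joints at [-1.304, 0.351, 1.652, -0, 1.139, -0.085], TCP at [0.19, -0.516, 0.244] pointing down, gripper open.
Joint ranges: [-2.75, 2.75], [-0.79, 2.1], [0.01, 2.65], [-1.57, 4.71], [0.07, 3.14], [-2.87, 2.87]. Speed limits (rad/s): [2.22, 2.22, 2.79, 3.14, 3.14, 3.14].

## Interface

Orientations are given as a unit quaternion [x, y, z, w].
In Python, from bench import bot, vision, finish_job, models gives the robot as it stands. The module is installed in compiled form; this text tells all that it offers.
- The arm moves only by the tool apply_moves, never from a script. Its argument "plan" is text: rows parted by semicolons, each of 7 numbers parted by spaces: the shift along the tool's x, y, z in m, then the turn, a rotation vector about the tool's x, y, z in degrees, then the opening in per cent of the stroke, from 0 (shut) to 100 (fully open). A call has 1 to 12 rows; each row shifts and turns the commanded pose from where the row before left it, along the tool's axes as they then stand; what a row does not reach is not made up. A row lasts 1/10 s, in which the tool goes at most 50 mm and 8.59 degrees, less where a joint would pass 70% of its speed; a pose out of reach is approached as far as the arm can. A call with a gripper value outside its range is refused whole. The fingers move at their own pace and stop on an object; "grip_force" is the grip in N (left out, the last holds). Time passes only in rows, so rows that do not move let the fingers close. It gives the time, the measured TCP pose, the force and the opening at its end, in the units of the state.
- bot.observe(): the state, without advancing time (a new reading comes with each control period).
- vision.snapshot(name): name is "side" or "top"; returns the picture (480x640x3 uint8, red, green, blue); there is no depth.
- vision.camera_model(name): a dict with "fx", "fy", "cx", "cy" (pixels), "world_from_camera" (4x4, takes a point from camera to world coordinates). Camera axes: x right, y up, looking along -z (the intrinsics and any distortion apply to the point x, -y, -z); pixel columns grow to the right and rows downward; lengths in m; the calibration is good to about 2 mm. A picture is of the moment at which its call begins. camera_model takes no time and is no camera call.
- finish_job(): hands the job in, once; it reports no verdict.
Trained networks look in the newest picture that a camera, given by its name, has taken for a name from the list of things; names that differ only in an ending like _2 or _b are one class to them, and where a whole thing is asked for, a point or a joint stands for the part that bears it (a point fixed in the world has none). Each returns a list of dicts, best first, with "score" (0 to 1); they miss things now and then, are a little off and sometimes report something else, mostly with a low value. They report only what shows in the picture. A call takes as long as a camera call. They do not tell look-alikes from the thing itself.
- models.find_in(label, camera): "at" ([column, row] in pixels, amid what is visible of it).
- models.masks_of(label, camera): "pixels" (480x640 bool, what is visible of it) and "at" ([column, row] in pixels, amid what is visible of it).
The state is a dict: "time": time; "joints": joint angles; "qd": joint speeds; "joint_efforts": joint torques, N m; "tcp_pos": TCP position; "orientation": TCP orientation; "force": force on the tool from outside, world axes, zero at the start; "ft_torque": the same for the moment, N m; "width": opening from 0.0 (shut) to 1.0 (fully open).
Only numpy, scipy, OpenCV 4.12 (cv2) and the standard library are available. Lean on these libraries where they do the work, as an engineer would, in place of code of your own. Each camera call takes 0.05 s, during which the arm holds its last target. There are 200 camera calls.

## Task

Fit the orange hose adaptor, nose down, into the bench's dust-extraction inlet: lift the sprung flap with the adaptor itself, keep holding it open while the nose goes in past it, then press it in, no harder than needed, past the sprung catch until it snaps down and its collar sits fully home on the rim. Let go and leave it standing upright there with the flap resting open against it. Force neither the inlet nor its flap, and leave the other things on the bench where they are.

Things in the scene. Friction and masses are not known exactly. Their poses are not given: they have to be found in the camera images.
- adaptor: orange stepped hose adaptor of rigid plastic, 90 to 180 g, standing on its nose; round about its z axis (up), 112 mm tall, origin at the centre of its lower end. Nose: 41 to 42.4 mm diameter up to z 14 mm, a bead of 46 mm at z 18, waist 43 mm at z 21 to 24, 46 mm at z 27.5 to 36; collar 62 mm, z 36 to 46, flat above and below; plain barrel 36 mm, z 46 to 112, the part to grip
- adaptor_collar (a point): centre of the underside of the orange adaptor's collar, 36 mm above its lower end; when home it lies on the inlet's rim
- inlet: the bench's dust-extraction inlet, fixed: an upright steel pipe 60 mm in outside diameter on an aluminium bench flange 112 mm wide and 6 mm thick, rim 90 mm above the bench. Origin at the centre of its underside; x points towards the flap's hinge, -x to its lip, z up. Its yaw varies by up to 0.3 rad either way
- inlet_rim (a point): centre of the pipe's mouth, level with the rim on which the collar seats and the shut flap lies. Bore 48 mm, 1 mm clear round the nose. Sprung catch fingers 17 mm below the rim snap in behind the nose's bead: from 5 mm before home the push rises to 20 to 25 N, 2 mm before home it gives way and the adaptor snaps down. Pressed short of that, it springs back up some mm when let go
- flap (a joint): angle of the sprung aluminium flap over the mouth, rad: 0 shut (level), 1.75 its stop. Hinged 37 mm from the mouth's centre on the inlet's +x side; the other end lifts up and over towards +x. Its spring shuts it with 0.08 N m, plus 0.06 N m per rad; it stays open only while held. With the adaptor home it leans on the barrel at about 1.3 rad
- flap_hinge (a point): hinge axis of the flap, level with the rim, at the middle of its width; the axis runs along the inlet's y
- flap_lip (a point): end of the red finger lip, at the middle of its width, on its underside. The flap is flat (62 mm wide, 4 mm thick) for 68 mm from the hinge; then the lip (44 mm wide) slopes up 16 degrees and ends 87 mm from the hinge, 20 mm outside the pipe. Only the flange lies below, so the collar fits under the lip beside the pipe
- grey_adaptor: a smaller grey adaptor of the same shape (nose 34 mm, collar 50 mm, 112 mm tall), standing; origin at the centre of its lower end; not wanted
- blue_adaptor: a larger blue adaptor of the same shape (nose 58 mm, collar 72 mm, 112 mm tall), standing; origin at the centre of its lower end; not wanted
- hammer: hammer lying on the bench; to be left alone
- screwdriver: screwdriver lying on the bench; to be left alone
- glue: glue bottle, 60 mm diameter, 170 mm tall, standing; to be left alone
- saw_blade: circular saw blade, 160 mm diameter, 4 mm thick, lying flat; to be left alone
- offcut: wooden offcut 160 x 45 x 30 mm, lying; to be left alone
Things that resemble listed ones, but are neither listed nor needed, are in the scene too. Of the things like the inlet, leave any that is pink; of the rest the larger one is meant. Of the things that look like the adaptor, the smaller one is meant.

How it is judged:
By the outcome, as a careful person would: the job done as asked, in the order asked, and still so for the second after the job is handed in, with the robot touching nothing.
It also fails if it takes over 72 s, if anything falls off the work surface, if the arm or the gripper's body presses on something with over 40 N, if the wrist force passes 120 N, or if a joint passes its speed limit or range.

## Working session

There is one attempt and no reset: what is moved stays moved. The work goes in short steps, Python scripts to look and compute and a tool call to move; the robot and the scene stay as the last step left them, time stands still between calls to the robot, and variables do not carry over. Pictures are saved under pics/ and viewed, about 8 in all and at most 12, crops included, and the job is handed in when it is done.

Besides the shell and the picture viewer there is one more tool, called after "Emit:" by a JSON object that holds its "method" and its "body". apply_moves: Moves the arm, as the interface text tells. Its arguments: {"type":"object","properties":{"plan":{"type":"string"},"grip_force":{"type":"number"}},"required":["plan"]}

```bash
mkdir -p pics; cat > h.py <<'E'
import numpy as np, cv2
from bench import bot, vision, finish_job, models
from scipy.spatial.transform import Rotation as R
def ray(cam,px):
    m=vision.camera_model(cam);T=np.array(m["world_from_camera"])
    d=np.array([(px[0]-m["cx"])/m["fx"],-(px[1]-m["cy"])/m["fy"],-1.])
    return T[:3,3],T[:3,:3]@d
def onz(cam,px,z):
    o,d=ray(cam,px);return o+d*(z-o[2])/d[2]
def proj(cam,p):
    m=vision.camera_model(cam);T=np.linalg.inv(np.array(m["world_from_camera"]))
    q=T[:3,:3]@np.array(p)+T[:3,3];return np.array([m["cx"]+m["fx"]*q[0]/-q[2],m["cy"]-m["fy"]*q[1]/-q[2]])
def snap(cam,name):
    a=vision.snapshot(cam);cv2.imwrite(f"pics/{name}.png",a[:,:,::-1]);return a
E
python3 - <<'E'
from h import *
for c in("top","side"):
    snap(c,c+"0");m=vision.camera_model(c);print(c,{k:np.round(v,3).tolist() for k,v in m.items()})
    for l in("adaptor","inlet","flap","flap_lip","grey_adaptor","blue_adaptor"):
        print(l,[(np.round(d["at"]).tolist(),round(d["score"],2)) for d in models.find_in(l,c)][:5])
print(bot.observe())
E
```

```text
top {'fx': 445.316, 'fy': 445.316, 'cx': 322.158, 'cy': 241.887, 'world_from_camera': [[0.005, 0.996, -0.085, 0.408], [-1.0, 0.004, -0.008, -0.004], [-0.007, 0.085, 0.996, 1.052], [0.0, 0.0, 0.0, 1.0]]}
adaptor [([249.0, 315.0], 0.69)]
inlet [([397.0, 222.0], 0.84), ([403.0, 324.0], 0.83), ([395.0, 154.0], 0.79)]
flap [([405.0, 217.0], 0.95), ([408.0, 331.0], 0.81), ([401.0, 143.0], 0.77)]
flap_lip [([400.0, 149.0], 0.96), ([406.0, 332.0], 0.92), ([407.0, 218.0], 0.69)]
grey_adaptor [([213.0, 211.0], 0.6)]
blue_adaptor [([285.0, 209.0], 0.73)]
side {'fx': 504.25, 'fy': 504.25, 'cx': 320.871, 'cy': 239.248, 'world_from_camera': [[-0.936, 0.229, -0.267, 0.143], [-0.352, -0.623, 0.698, 0.925], [-0.007, 0.748, 0.664, 0.964], [0.0, 0.0, 0.0, 1.0]]}
adaptor [([318.0, 288.0], 0.92), ([361.0, 308.0], 0.86), ([327.0, 215.0], 0.56), ([386.0, 182.0], 0.18)]
inlet [([273.0, 203.0], 0.86)]
flap [([408.0, 214.0], 0.92), ([325.0, 196.0], 0.74), ([276.0, 190.0], 0.67)]
flap_lip [([329.0, 195.0], 0.92), ([409.0, 213.0], 0.83), ([271.0, 193.0], 0.62)]
grey_adaptor [([258.0, 311.0], 0.73)]
blue_adaptor [([280.0, 264.0], 0.8)]
{'time': 0.7, 'joints': array([-1.30361093e+00,  3.50722175e-01,  1.65180653e+00, -5.88676983e-06,
        1.13909766e+00, -8.45923284e-02]), 'qd': array([-0.00111844,  0.00028343, -0.0012783 , -0.00076032,  0.00050981,
        0.0004361 ]), 'joint_efforts': array([ 1.45557053e-03, -4.97174585e+01, -2.85448641e+01,  7.00976816e-02,
        2.19908589e-02,  5.99187899e-06]), 'tcp_pos': array([ 0.18953416, -0.51629266,  0.24361792]), 'orientation': array([-0.69619399, -0.12374447,  0.69619992, -0.12372108]), 'force': array([-0.51114997,  0.13419959, -0.38332761]), 'ft_torque': array([0.02744529, 0.01473502, 0.00680244]), 'width': 0.9951406368439487}
```

View pics/top0.png

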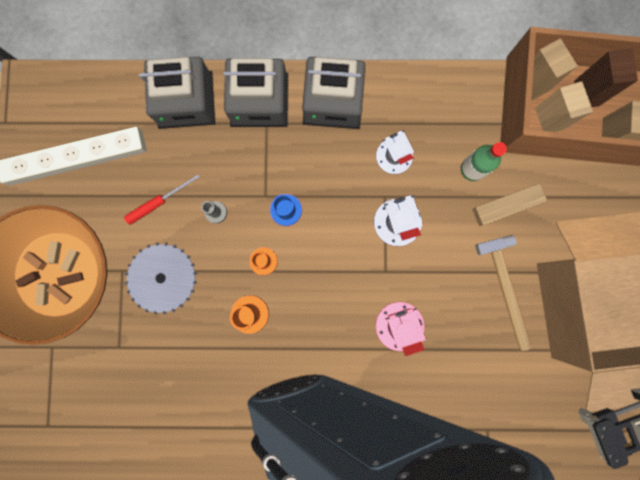

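View pics/side0.png

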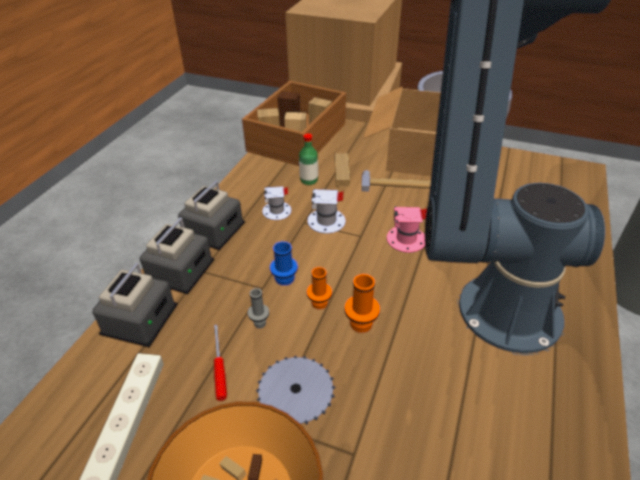

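The top picture shows inlet-like things at (397,222) white and large, (395,154) white and small, and (403,324) pink. Orange adaptors are at (263,261), the smaller, and (249,315), the larger. I choose inlet (397,222) and adaptor (263,261), and check both in one close crop.

```bash
python3 - <<'E'
from h import *
t=cv2.imread("pics/top0.png");s=cv2.imread("pics/side0.png")
f=lambda im,x,y,w:cv2.resize(im[y:y+w,x:x+w],(400,400),interpolation=cv2.INTER_CUBIC)
a=np.hstack([f(t,362,182,80),f(s,290,175,70)])
b=np.hstack([f(t,222,222,80)[:200*2],f(s,290,255,70)])
cv2.imwrite("pics/crop0.png",cv2.resize(np.vstack([a,b]),(600,600)) if 0 else cv2.resize(np.vstack([a,b]),(600,600)))
# adaptor by colour in each view
for c,im,box in(("top",t,(245,240,285,280)),("side",s,(303,262,338,312))):
    x0,y0,x1,y1=box;hsv=cv2.cvtColor(im,cv2.COLOR_BGR2HSV)
    m=((hsv[...,1]>215)&(hsv[...,0]<18))[y0:y1,x0:x1].astype(np.uint8)
    n,l,st,ce=cv2.connectedComponentsWithStats(m);k=1+np.argmax(st[1:,4]);print(c,st[k]+[x0,y0,0,0,0],ce[k]+[x0,y0])
    if c=="top":
        cn=max(cv2.findContours(m,0,1)[0],key=cv2.contourArea)
        e=cv2.minEnclosingCircle(cn);print("circ",e[0][0]+x0,e[0][1]+y0,e[1]); p=(e[0][0]+x0,e[0][1]+y0)
        print("collar z.041:",onz("top",p,.041))
for c in("top","side"):
    for l,z in(("inlet",.05),("adaptor",.05)):
        print(c,l,[(d["pixels"].sum(),np.round(d["at"]),np.round(onz(c,d["at"],z)[:2],3)) for d in models.masks_of(l,c)])
# flange: white-ish pixels
hsv=cv2.cvtColor(t,cv2.COLOR_BGR2HSV)[182:262,362:442]
m=((hsv[...,1]<60)&(hsv[...,2]>90)).astype(np.uint8);ys,xs=np.where(m);print("white box",xs.min()+362,xs.max()+362,ys.min()+182,ys.max()+182)
r=((hsv[...,1]>150)&((hsv[...,0]<6)|(hsv[...,0]>174)))
cn=max(cv2.findContours(r.astype(np.uint8),0,1)[0],key=cv2.contourArea)
print("lip",cv2.minAreaRect(cn),cv2.boxPoints(cv2.minAreaRect(cn))+[362,182])
E
```

```text
Traceback (most recent call last):
ValueError: attempt to get argmax of an empty sequence
```

View pics/crop0.png

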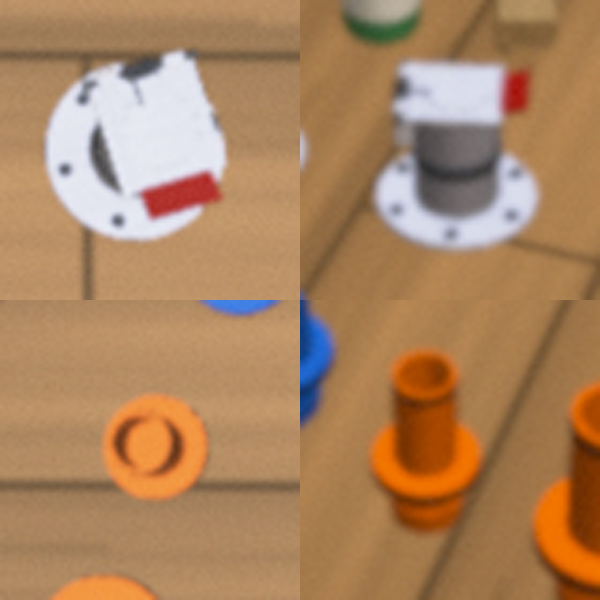

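The crop confirms the choice. It shows the white flange centred near (398.5,222), the lip at (410,234), and the small orange adaptor's collar at (263,261).

```bash
python3 - <<'E'
from h import *
from scipy.optimize import least_squares
t=cv2.imread("pics/top0.png");s=cv2.imread("pics/side0.png")
hs=cv2.cvtColor(s,cv2.COLOR_BGR2HSV);ht=cv2.cvtColor(t,cv2.COLOR_BGR2HSV)
print(ht[250,263],ht[245,240],hs[300,319],hs[300,340])
def circ(z,r,c): 
    a=np.linspace(0,2*np.pi,72);return np.array([[c[0]+r*np.cos(q),c[1]+r*np.sin(q),z] for q in a])
def sil(cam,xy,base,parts):
    # silhouette outline pixels of stacked discs (union of hulls)
    M=np.zeros((480*8,640*8),np.uint8)
    for z0,z1,r in parts:
        P=np.vstack([circ(z0+base,r,xy),circ(z1+base,r,xy)]);p=np.array([proj(cam,q) for q in P])
        cv2.fillPoly(M,[cv2.convexHull(((p+.5)*8).astype(np.int32))],255)
    return cv2.resize(M,(640,480),interpolation=cv2.INTER_AREA)/255.
A=[(0,.014,.0208),(.014,.036,.023),(.036,.046,.031),(.046,.112,.018)]
from scipy.optimize import minimize
def fit(cam,mask,parts,x0,box):
    a,b,c,d=box
    f=lambda x:((sil(cam,x,0,parts)-mask)[b:d,a:c]**2).sum()
    r=minimize(f,x0,method="Nelder-Mead",options=dict(initial_simplex=[x0,x0+[.01,0],x0+[0,.01]],xatol=2e-4,fatol=.1));return r.x,r.fun,mask[b:d,a:c].sum()
x0=onz("top",(263,261),.045)[:2];print(x0)
mt=((ht[...,1]>185)&(ht[...,0]<20)).astype(float);ms=((hs[...,1]>185)&(hs[...,0]<20)).astype(float)
print("adaptor top",fit("top",mt,A,x0,(245,243,285,280)))
print("adaptor side",fit("side",ms,A,x0,(300,260,340,312)))
# flange
for cam,h,box,x1 in(("top",ht,(365,185,432,250),onz("top",(398.5,222),.006)[:2]),("side",hs,(300,175,352,238),onz("top",(398.5,222),.006)[:2])):
    m=((h[...,1]<70)&(h[...,2]>150)).astype(float) 
    a,b,c,d=box;ys,xs=np.where(m[b:d,a:c]>0);P=np.array([onz(cam,(x+a,y+b),.006)[:2] for x,y in zip(xs,ys)])
    # outer flange edge: take boundary from left/bottom (top view) pixels
    rr=np.hypot(*(P-x1).T);print(cam,x1,len(P),np.round([P.min(0),P.max(0)],4).tolist())
r=((ht[...,1]>150)&((ht[...,0]<6)|(ht[...,0]>174)))[182:262,362:442]
cn=max(cv2.findContours(r.astype(np.uint8),0,1)[0],key=cv2.contourArea)
bx=cv2.boxPoints(cv2.minAreaRect(cn))+[362,182]
print("lip corners z.096",[np.round(onz("top",b,.096)[:2],4).tolist() for b in bx])
for c in("top","side"):
    for l in("flap_hinge","inlet_rim","flap_lip"):
        print(c,l,[(np.round(d["at"],1).tolist(),np.round(onz(c,d["at"],.092)[:2],3).tolist(),round(d["score"],2)) for d in models.find_in(l,c)])
E
```

```text
[ 14 188 241] [ 16 115 180] [ 13 255 205] [ 15 139 158]
[0.44972173 0.13751835]Traceback (most recent call last):
  File "<stdin>", line 23, in <module>
  File "<stdin>", line 20, in fit
    res = _minimize_neldermead(fun, x0, args, callback, bounds=bounds,
                               **options)
    fxr = func(xr)
    fx = function(np.copy(x), *(wrapper_args + args))
  File "<stdin>", line 19, in <lambda>
  File "<stdin>", line 12, in sil
  File "h.py", line 11, in proj
    m=vision.camera_model(cam);T=np.linalg.inv(np.array(m["world_from_camera"]))
ValueError: time passes only in moves, steps and waits
```

```bash
python3 - <<'E'
s=open("h.py").read()
s=s.replace("def ray","_c={}\ndef cm(c):\n    if c not in _c:_c[c]=vision.camera_model(c)\n    return _c[c]\ndef ray",1).replace("m=vision.camera_model(cam)","m=cm(cam)")
s+='''
def circ(z,r,c,n=72):
    a=np.linspace(0,2*np.pi,n);return np.stack([c[0]+r*np.cos(a),c[1]+r*np.sin(a),z+0*a],1)
def sil(cam,hulls):
    M=np.zeros((480*8,640*8),np.uint8)
    for P in hulls:
        p=np.array([proj(cam,q) for q in P]);cv2.fillPoly(M,[cv2.convexHull(((p+.5)*8).astype(np.int32))],255)
    return cv2.resize(M,(640,480),interpolation=cv2.INTER_AREA)/255.
A=[(0,.014,.0208),(.014,.036,.023),(.036,.046,.031),(.046,.112,.018)]
def discs(xy,parts,base=0): return [np.vstack([circ(a+base,r,xy),circ(b+base,r,xy)]) for a,b,r in parts]
from scipy.optimize import minimize
def fit(cam,mask,make,x0,box,st):
    a,b,c,d=box;x0=np.array(x0)
    f=lambda x:((sil(cam,make(x))-mask)[b:d,a:c]**2).sum()
    r=minimize(f,x0,method="Nelder-Mead",options=dict(initial_simplex=np.vstack([x0,x0+np.diag(st)]),xatol=2e-4,fatol=.1,maxfev=150))
    return np.round(r.x,4),r.fun,mask[b:d,a:c].sum()
'''
open("h.py","w").write(s)
E
cat > m1.py <<'E'
from h import *
t=cv2.imread("pics/top0.png");s=cv2.imread("pics/side0.png")
hs=cv2.cvtColor(s,cv2.COLOR_BGR2HSV);ht=cv2.cvtColor(t,cv2.COLOR_BGR2HSV)
x0=onz("top",(263,261),.045)[:2]
mt=((ht[...,1]>155)&(ht[...,0]<20)).astype(float);ms=((hs[...,1]>190)&(hs[...,0]<20)).astype(float)
mt=cv2.morphologyEx(mt,cv2.MORPH_CLOSE,np.ones((7,7)))
print("adaptor top",fit("top",mt,lambda x:discs(x,A),x0,(245,243,285,280),[.01,.01]))
print("adaptor side",fit("side",ms,lambda x:discs(x,A),x0,(300,260,340,312),[.01,.01]))
def inlet(x):
    X,Y,w=x;u=np.array([np.cos(w),np.sin(w)]);v=np.array([-u[1],u[0]])
    def q(a,b,z):return [*(np.array([X,Y])+a*u+b*v),z]
    fl=np.array([q(a,b,z) for a in(.037,-.031) for b in(-.031,.031) for z in(.09,.094)])
    lip=np.array([q(a,b,z) for a,z0 in((-.031,.09),(-.050,.0955)) for b in(-.022,.022) for z in(z0,z0+.004)])
    return discs((X,Y),[(0,.006,.056)])+discs((X,Y),[(0,.09,.03)])+[fl,lip]
x1=[*onz("top",(398.5,222),.006)[:2],-.25]
for cam,h,box in(("top",ht,(365,187,430,252)),("side",hs,(303,182,352,236))):
    red=(h[...,1]>140)&((h[...,0]<8)|(h[...,0]>172))
    m=((h[...,1]<75)|red).astype(float)
    m=cv2.morphologyEx(m,cv2.MORPH_CLOSE,np.ones((5,5)))
    cv2.imwrite(f"pics/m_{cam}.png",m*255)
    for w in(-.25,.25): print("inlet",cam,fit(cam,m,inlet,[x1[0],x1[1],w],box,[.01,.01,.15]))
    a,b,c,d=box
    cn=max(cv2.findContours(red[b:d,a:c].astype(np.uint8),0,1)[0],key=cv2.contourArea)
    bx=cv2.boxPoints(cv2.minAreaRect(cn))+[a,b]
    print("lip corners z.097",[np.round(onz(cam,q,.097)[:2],4).tolist() for q in bx])
E
python3 m1.py
```

```text
adaptor top (array([0.4501, 0.1379]), np.float64(9.21191849288735), np.float64(604.0))
adaptor side (array([0.4502, 0.1384]), np.float64(26.136547481737793), np.float64(725.0))
inlet top (array([ 0.5455, -0.1732, -0.1558]), np.float64(149.78434448289119), np.float64(1953.0))
inlet top (array([ 0.5467, -0.1736,  0.2927]), np.float64(98.28459823144945), np.float64(1953.0))
lip corners z.097 [[0.5109, -0.1643], [0.5204, -0.2047], [0.5057, -0.2078], [0.4962, -0.1675]]
inlet side (array([ 0.5477, -0.1724,  0.2948]), np.float64(82.59889273356401), np.float64(1351.0))
inlet side (array([ 0.5474, -0.1721,  0.2699]), np.float64(83.57048827374086), np.float64(1351.0))
lip corners z.097 [[0.5177, -0.1967], [0.5068, -0.2007], [0.4945, -0.1645], [0.5051, -0.1606]][ WARN:0@3.288] global loadsave.cpp:1063 imwrite_ Unsupported depth image for selected encoder is fallbacked to CV_8U.
```

Both views agree: adaptor at (0.450, 0.138), inlet at (0.547, −0.173), yaw about 0.28. Next I work out the turn and the moves.

```bash
cat >> h.py <<'E'
W=.28;U=np.array([np.cos(W),np.sin(W),0]);V=np.array([-np.sin(W),np.cos(W),0]);I=np.array([.547,-.173,0])
def tools(w=W):
    x=np.array([0,0,-1.]);o=[]
    for s in(1,-1):
        y=s*np.array([-np.sin(w),np.cos(w),0]);o.append(R.from_matrix(np.stack([x,y,np.cross(x,y)],1)))
    return o
def st():
    o=bot.observe();r=R.from_quat(o["orientation"]);p=np.array(o["tcp_pos"])
    print("t",o["time"],"tcp",p.round(4),"w",round(o["width"],3),"F",np.round(o["force"],1),"M",np.round(o["ft_torque"],2),"q",np.round(o["joints"],3))
    g=p+r.apply([.006,0,0]);q=g-I;print("grasp-in-inlet u,v,z",np.round([q@U,q@V,q[2]],4));return p,r
def go(p,r,target):  # target grasp point -> shift in tool axes
    return r.inv().apply(np.array(target)-(p+r.apply([.006,0,0])))
E
python3 - <<'E'
from h import *
p,r=st();print(r.as_matrix().round(3))
for t in tools(): print((r.inv()*t).as_rotvec(degrees=True).round(2), t.as_matrix().round(2).tolist(), t.inv().apply(np.array([.45,.138,.20])-(p+[0,0,-.006])).round(4))
print("larger orange",onz("top",(249,315),.05),"blue",onz("top",(285,209),.05),"pink",onz("top",(400,326),.03))
E
```

```text
t 0.7 tcp [ 0.1895 -0.5163  0.2436] w 0.995 F [-0.5  0.1 -0.4] M [0.03 0.01 0.01] q [-1.304  0.351  1.652 -0.     1.139 -0.085]
grasp-in-inlet u,v,z [-0.4384 -0.2311  0.2376]
[[-0.     0.345 -0.939]
 [ 0.    -0.939 -0.345]
 [-1.    -0.     0.   ]]
[-175.89   -0.      0.  ] [[0.0, -0.28, 0.96], [0.0, 0.96, 0.28], [-1.0, 0.0, 0.0]] [0.0376 0.5568 0.4311]
[4.11 0.   0.  ] [[0.0, 0.28, -0.96], [0.0, -0.96, -0.28], [-1.0, 0.0, 0.0]] [ 0.0376 -0.5568 -0.4311]
larger orange [0.32900469 0.1661099  0.05      ] blue [0.56795807 0.08865904 0.05      ] pink [ 0.30463363 -0.17315625  0.03      ]
```

Emit:
{"method": "apply_moves", "body": {"plan": "0 -0.030 -0.023 4.1 0 0 65;0 -0.030 -0.023 0 0 0 65;0 -0.030 -0.023 0 0 0 65;0 -0.030 -0.023 0 0 0 65;0 -0.030 -0.023 0 0 0 65;0 -0.030 -0.023 0 0 0 65;0 -0.030 -0.023 0 0 0 65;0 -0.030 -0.023 0 0 0 65;0 -0.030 -0.023 0 0 0 65;0 -0.030 -0.023 0 0 0 65;0 -0.030 -0.023 0 0 0 65;0 -0.030 -0.023 0 0 0 65", "grip_force": 45}}

```text
time: 1.9
tcp_pos: [0.353, -0.0916, 0.2439]
orientation: [0.7, 0.099, -0.7, 0.099]
force: [1.3, -0.6, -0.2]
width: 0.647
```

Emit:
{"method": "apply_moves", "body": {"plan": "0 -0.032 -0.025 0 0 0 65;0 -0.032 -0.025 0 0 0 65;0 -0.032 -0.025 0 0 0 65;0 -0.032 -0.025 0 0 0 65;0 -0.032 -0.025 0 0 0 65;0 -0.032 -0.025 0 0 0 65;0 0 0 0 0 0 65;0 0 0 0 0 0 65"}}

```text
time: 2.7
tcp_pos: [0.4435, 0.1332, 0.2434]
orientation: [-0.7, -0.099, 0.7, -0.099]
force: [-0.9, -0.9, 0.0]
width: 0.65
```

```bash
python3 - <<'E'
from h import *
p,r=st();print(r.as_matrix().round(3),go(p,r,[.45,.138,.092]).round(4))
E
```

```text
t 2.7 tcp [0.4435 0.1332 0.2434] w 0.65 F [-0.9 -0.9  0. ] M [ 0.02 -0.01 -0.02] q [ 0.191  0.192  1.866 -0.     1.084  1.48 ]
grasp-in-inlet u,v,z [-0.0149  0.3229  0.2374]
[[-0.001  0.278 -0.961]
 [-0.    -0.961 -0.278]
 [-1.     0.     0.001]] [ 0.1454 -0.0028 -0.0077]
```

Emit:
{"method": "apply_moves", "body": {"plan": "0.03 -0.003 -0.008 0 0 0 65;0.035 0 0 0 0 0 65;0.035 0 0 0 0 0 65;0.025 0 0 0 0 0 65;0.015 0 0 0 0 0 65;0.005 0 0 0 0 0 65;0 0 0 0 0 0 65;0 0 0 0 0 0 10;0 0 0 0 0 0 10;0 0 0 0 0 0 10;0 0 0 0 0 0 10;0 0 0 0 0 0 10"}}

```text
time: 3.9
tcp_pos: [0.4509, 0.1381, 0.0991]
orientation: [0.7, 0.099, -0.7, 0.099]
force: [-0.4, -0.9, 6.2]
width: 0.378
```

```bash
python3 - <<'E'
from h import *
p,r=st();print(go(p,r,[.45,.138,.092]).round(4))
E
```

```text
t 3.9 tcp [0.4509 0.1381 0.0991] w 0.378 F [-0.4 -0.9  6.2] M [-0.09  0.17  0.  ] q [ 0.198  0.43   1.969 -0.     0.742  1.489]
grasp-in-inlet u,v,z [-0.0064  0.3255  0.0931]
[ 0.0011 -0.0002  0.0009]
```

Emit:
{"method": "apply_moves", "body": {"plan": "-0.005 0 0 0 0 0 10;-0.02 0 0 0 0 0 10;-0.035 0 0 0 0 0 10;-0.04 0 0 0 0 0 10;-0.03 0.01 0.005 0 0 0 10;-0.01 0.02 0.01 0 0 0 10;0 0.035 0.015 0 0 0 10;0 0.04 0.015 0 0 0 10;0 0.04 0.015 0 0 0 10;0 0.04 0.015 0 0 0 10;0 0.04 0.01 0 0 0 10;0 0.04 0.01 0 0 0 10"}}

```text
time: 5.1
tcp_pos: [0.432, -0.1446, 0.2389]
orientation: [0.7, 0.099, -0.7, 0.099]
force: [0.8, 0.5, -2.0]
width: 0.382
```

Emit:
{"method": "apply_moves", "body": {"plan": "0 0.03 0.005 0 0 0 10;0 0.02 0.004 0 0 0 10;0 0.01 0 0 0 0 10;0 0 0 0 0 0 10;0 0 0 0 0 0 10"}}

```text
time: 5.6
tcp_pos: [0.4404, -0.2023, 0.2385]
orientation: [-0.7, -0.099, 0.7, -0.099]
force: [0.4, 0.2, -1.0]
width: 0.378
```

```bash
cat > m2.py <<'E'
from h import *
import sys
p,r=st();n=sys.argv[1];g=p+r.apply([.006,0,0]);ng=float(sys.argv[2]) if len(sys.argv)>2 else .0931
for c in("top","side"):
    im=cv2.cvtColor(snap(c,c+n),cv2.COLOR_RGB2HSV)
    q=proj(c,g-[0,0,.045]);x,y=int(q[0]),int(q[1]);box=(x-30,y-28,x+30,y+40) if c=="side" else (x-30,y-30,x+30,y+30)
    m=((im[...,1]>(190 if c=="side" else 155))&(im[...,0]<20)).astype(float)
    try: print(c,"axis minus grasp xy",fit(c,m,lambda x:discs(x[:2],A[:3],x[2]),[g[0],g[1],g[2]-ng],box,[.006,.006,.006]) if c=="side" else "",g.round(4))
    except Exception as e: print(e)
E
python3 m2.py 1
python3 - <<'E'
import cv2,numpy as np
t=cv2.imread("pics/top1.png")[150:350,270:470];s=cv2.imread("pics/side1.png")[120:320,270:470]
cv2.imwrite("pics/c1.png",np.hstack([cv2.resize(t,(400,400)),cv2.resize(s,(400,400))]))
E
```

```text
t 5.6 tcp [ 0.4404 -0.2023  0.2385] w 0.378 F [ 0.4  0.2 -1. ] M [ 0.   -0.03  0.04] q [-0.527  0.238  1.821  0.     1.084  0.763]
grasp-in-inlet u,v,z [-0.1106  0.0014  0.2325]
top axis minus grasp xy  [ 0.4404 -0.2022  0.2325]
side axis minus grasp xy (array([ 0.4516, -0.248 ,  0.1084]), np.float64(91.81331795463285), np.float64(430.0)) [ 0.4404 -0.2022  0.2325]
```

View pics/c1.png

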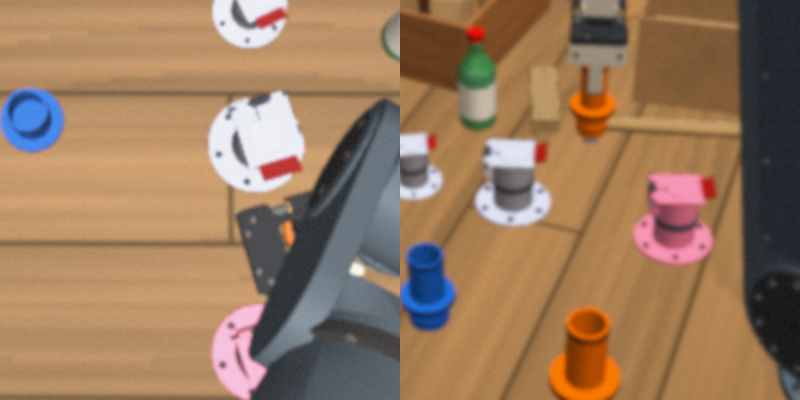

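Emit:
{"method": "apply_moves", "body": {"plan": "0.02 0.0015 0 0 0 0 10;0.03 0 0 0 0 0 10;0.03 0 0 0 0 0 10;0.018 0 0 0 0 0 10;0.008 0 0 0 0 0 10;0 0 0 0 0 0 10;0 0 0 0 0 0 10"}}

```text
time: 6.4
tcp_pos: [0.4414, -0.2045, 0.1335]
orientation: [0.7, 0.099, -0.7, 0.099]
force: [0.5, -1.0, -0.8]
width: 0.383
```

```bash
sed -i 's/A\[:3\]/A[2:3]/; s/y-28,x+30,y+40/y-22,x+30,y+14/' m2.py; sed -i 's/im\[...,1\]>(190/im[...,1]>(200/' m2.py; python3 m2.py 2
python3 - <<'E'
import cv2,numpy as np
from h import *
p,r=st();g=p+r.apply([.006,0,0])
s=cv2.imread("pics/side2.png")
for z,rr in((0,.0205),(.018,.023),(.036,.031),(.046,.031)):
    for q in circ(g[2]-.0931+z,rr,g,60):
        x=proj("side",q);cv2.circle(s,tuple(np.round(x*16).astype(int)),4,(255,0,0),-1,shift=4) if 0 else None
pts=[proj("side",q) for z,rr in((0,.0205),(.036,.031),(.046,.031)) for q in circ(g[2]-.0931+z,rr,g,120)]
x0,y0=280,150;c=cv2.resize(s[y0:y0+110,x0:x0+146],(800,600),interpolation=cv2.INTER_CUBIC);k=800/146
for q in pts: cv2.circle(c,(int((q[0]+.5-x0)*k),int((q[1]+.5-y0)*k)),1,(255,0,0),-1)
cv2.imwrite("pics/c2.png",c)
E
```

```text
t 6.4 tcp [ 0.4414 -0.2045  0.1335] w 0.383 F [ 0.5 -1.  -0.8] M [-0.05  0.02  0.  ] q [-0.53   0.391  1.913  0.     0.837  0.761]
grasp-in-inlet u,v,z [-0.1102 -0.0011  0.1275]
top axis minus grasp xy  [ 0.4414 -0.2045  0.1275]
side axis minus grasp xy (array([ 0.4395, -0.2004,  0.0299]), np.float64(88.12249134948098), np.float64(302.0)) [ 0.4414 -0.2045  0.1275]
t 6.5 tcp [ 0.4414 -0.2047  0.1337] w 0.38 F [ 0.8  0.1 -0.9] M [0.01 0.03 0.04] q [-0.53   0.391  1.913  0.     0.836  0.76 ]
grasp-in-inlet u,v,z [-0.1102 -0.0013  0.1277]
```

View pics/c2.png

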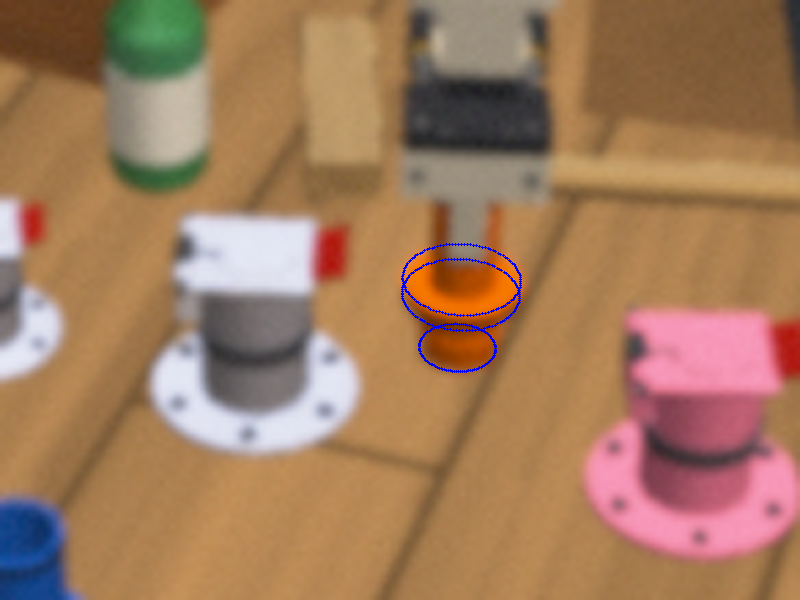

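Emit:
{"method": "apply_moves", "body": {"plan": "0.0025 -0.001 0 0 0 0 10;0 0 -0.01 0 0 0 10;0 0 -0.015 0 0 0 10;0 0 -0.01 0 0 0 10;0 0 -0.005 0 0 0 10;0 0 0 0 0 0 10;0 0 0 0 0 0 10"}}

```text
time: 7.2
tcp_pos: [0.479, -0.1924, 0.13]
orientation: [-0.7, -0.099, 0.7, -0.099]
force: [-0.1, -0.9, -0.6]
width: 0.381
```

```bash
python3 -c "
from h import *
st()"
```

```text
t 7.2 tcp [ 0.479  -0.1924  0.13  ] w 0.381 F [-0.1 -0.9 -0.6] M [-0.03  0.05  0.05] q [-0.472  0.443  1.838 -0.     0.861  0.818]
grasp-in-inlet u,v,z [-0.0708  0.0002  0.124 ]
```

Emit:
{"method": "apply_moves", "body": {"plan": "-0.006 0 0 0 0 0 10;-0.006 0 0 0 0 0 10;-0.006 0 0 0 0 0 10;-0.006 0 0 0 0 0 10;-0.006 0 0 0 0 0 10;-0.005 0 0 0 0 0 10;0 0 0 0 0 0 10"}}

```text
time: 7.9
tcp_pos: [0.4791, -0.1926, 0.1658]
orientation: [0.7, 0.099, -0.7, 0.099]
force: [-1.2, 0.6, -1.4]
width: 0.383
```

```bash
python3 - <<'E'
from h import *
st();s=snap("side","side3");t=snap("top","top3")
f=lambda im,x,y:cv2.resize(im[y:y+90,x:x+90,::-1],(400,400),interpolation=cv2.INTER_CUBIC)
cv2.imwrite("pics/c3.png",np.hstack([f(t,360,175),f(s,300,150)]))
E
```

```text
t 7.9 tcp [ 0.4791 -0.1926  0.1658] w 0.383 F [-1.2  0.6 -1.4] M [-0.11  0.33  0.03] q [-0.472  0.389  1.813 -0.     0.939  0.818]
grasp-in-inlet u,v,z [-0.0707 -0.      0.1598]
```

View pics/c3.png

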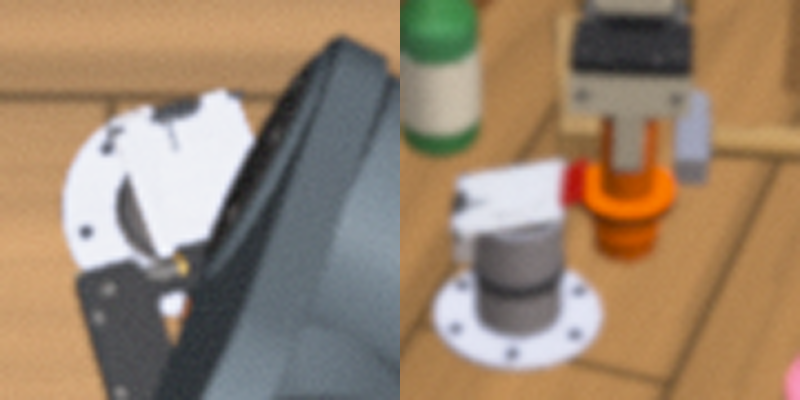

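The flap is raised and its red lip rests on the collar's edge, at crop (573,185). I carry on up and over.

Emit:
{"method": "apply_moves", "body": {"plan": "-0.007 0 -0.004 0 0 0 10;-0.006 0 -0.005 0 0 0 10;-0.004 0 -0.003 0 0 0 10;-0.004 0 -0.003 0 0 0 10;-0.004 0 -0.0005 0 0 0 10;-0.005 0 0 0 0 0 10;0 0 0 0 0 0 10"}}

```text
time: 8.7
tcp_pos: [0.4941, -0.1883, 0.1958]
orientation: [0.7, 0.099, -0.7, 0.099]
force: [-2.6, -1.3, -1.3]
width: 0.381
```

```bash
python3 -c "
from h import *
st()"
```

```text
t 8.7 tcp [ 0.4941 -0.1883  0.1958] w 0.381 F [-2.6 -1.3 -1.3] M [-0.18  0.49 -0.02] q [-0.452  0.369  1.756 -0.     1.016  0.838]
grasp-in-inlet u,v,z [-5.510e-02 -1.000e-04  1.898e-01]
```

Emit:
{"method": "apply_moves", "body": {"plan": "0 0 -0.008 0 0 0 10;0 0 -0.010 0 0 0 10;0 0 -0.010 0 0 0 10;0 0 -0.010 0 0 0 10;0 0 -0.010 0 0 0 10;0 0 -0.007 0 0 0 10;0 0 0 0 0 0 10;0 0 0 0 0 0 10"}}

```text
time: 9.5
tcp_pos: [0.5467, -0.173, 0.195]
orientation: [-0.7, -0.099, 0.7, -0.099]
force: [-3.1, -0.1, -1.7]
width: 0.385
```

```bash
python3 - <<'E'
from h import *
p,r=st();s=snap("side","side4");t=snap("top","top4")
g=p+r.apply([.006,0,0])
x0,y0=285,140;k=800/120;c=cv2.resize(s[y0:y0+90,x0:x0+120,::-1],(800,600),interpolation=cv2.INTER_CUBIC)
def dr(P,col):
    for q in P:
        w=proj("side",q);cv2.circle(c,(int((w[0]+.5-x0)*k),int((w[1]+.5-y0)*k)),1,col,-1)
for z,rr in((0,.0205),(.036,.031),(.046,.031)): dr(circ(g[2]-.0931+z,rr,g,120),(255,0,0))
for z,rr in((.09,.03),(.09,.024),(.006,.056)): dr(circ(z,rr,I,150),(0,255,0))
cv2.imwrite("pics/c4.png",c)
E
```

```text
t 9.5 tcp [ 0.5467 -0.173   0.195 ] w 0.385 F [-3.1 -0.1 -1.7] M [-0.24  0.69  0.  ] q [-0.388  0.447  1.638 -0.     1.057  0.903]
grasp-in-inlet u,v,z [-2.00e-04  1.00e-04  1.89e-01]
```

View pics/c4.png

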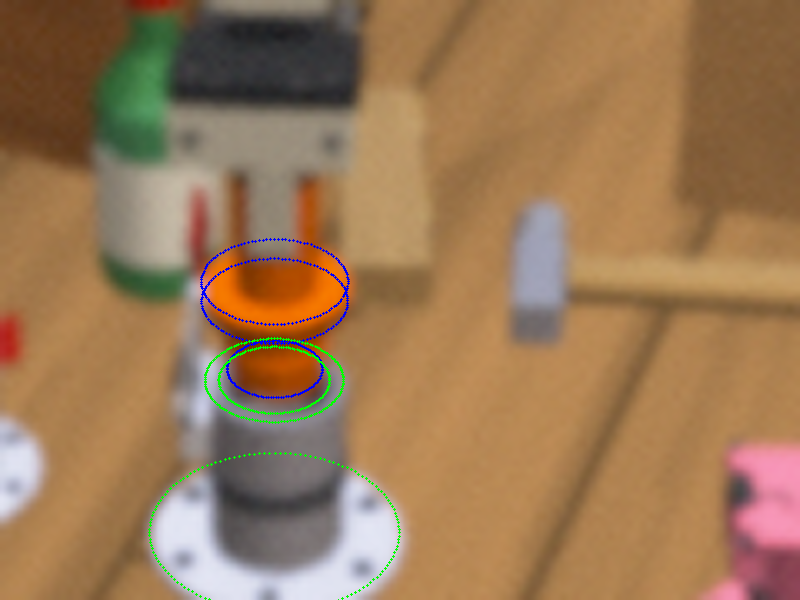

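Emit:
{"method": "apply_moves", "body": {"plan": "0.004 0 0 0 0 0 10;0.004 0 0 0 0 0 10;0.004 0 0 0 0 0 10;0 0 0 0 0 0 10;0 0 0 0 0 0 10"}}

```text
time: 10.1
tcp_pos: [0.5464, -0.1729, 0.1824]
orientation: [-0.7, -0.099, 0.701, -0.098]
force: [-4.3, -1.0, -3.0]
width: 0.383
```

```bash
python3 -c "
from h import *
st()"
```

```text
t 10.1 tcp [ 0.5464 -0.1729  0.1824] w 0.383 F [-4.3 -1.  -3. ] M [-0.31  0.88  0.05] q [-0.388  0.462  1.649 -0.     1.032  0.903]
grasp-in-inlet u,v,z [-0.0006  0.0003  0.1764]
```

Emit:
{"method": "apply_moves", "body": {"plan": "0.003 0 0 0 0 0 10;0.003 0 0 0 0 0 10;0.003 0 0 0 0 0 10;0 0 0 0 0 0 10;0 0 0 0 0 0 10"}}

```text
time: 10.6
tcp_pos: [0.5465, -0.1731, 0.1735]
orientation: [-0.7, -0.099, 0.701, -0.099]
force: [-3.9, -2.9, -5.7]
width: 0.379
```

```bash
python3 -c "
from h import *
st()"
```

```text
t 10.6 tcp [ 0.5465 -0.1731  0.1735] w 0.379 F [-3.9 -2.9 -5.7] M [-0.63  0.94 -0.05] q [-0.388  0.473  1.657 -0.     1.013  0.903]
grasp-in-inlet u,v,z [-5.000e-04  1.000e-04  1.675e-01]
```

Emit:
{"method": "apply_moves", "body": {"plan": "0 0.0008 0 0 0 0 10;0.002 0 0 0 0 0 10;0 0 0 0 0 0 10;0 0 0 0 0 0 10"}}

```text
time: 11.0
tcp_pos: [0.5469, -0.1738, 0.172]
orientation: [-0.7, -0.099, 0.7, -0.099]
force: [-4.9, -1.0, -4.0]
width: 0.381
```

```bash
python3 -c "
from h import *
st()"
```

```text
t 11.0 tcp [ 0.5469 -0.1738  0.172 ] w 0.381 F [-4.9 -1.  -4. ] M [-0.45  1.09 -0.02] q [-0.389  0.475  1.656 -0.     1.01   0.902]
grasp-in-inlet u,v,z [-0.0003 -0.0008  0.166 ]
```

Emit:
{"method": "apply_moves", "body": {"plan": "0.002 0 0 0 0 0 10;0.002 0 0 0 0 0 10;0 0 0 0 0 0 10;0 0 0 0 0 0 10"}}

```text
time: 11.4
tcp_pos: [0.5469, -0.1739, 0.168]
orientation: [-0.7, -0.099, 0.7, -0.099]
force: [-4.8, -2.8, -4.0]
width: 0.384
```

```bash
python3 -c "
from h import *
st()"
```

```text
t 11.4 tcp [ 0.5469 -0.1739  0.168 ] w 0.384 F [-4.8 -2.8 -4. ] M [-0.49  1.12 -0.02] q [-0.389  0.481  1.66  -0.     1.002  0.902]
grasp-in-inlet u,v,z [-0.0004 -0.0008  0.162 ]
```

Emit:
{"method": "apply_moves", "body": {"plan": "0.002 0 0 0 0 0 10;0.002 0 0 0 0 0 10;0.001 0 0 0 0 0 10;0 0 0 0 0 0 10;0 0 0 0 0 0 10"}}

```text
time: 11.9
tcp_pos: [0.5472, -0.1737, 0.1633]
orientation: [0.7, 0.099, -0.7, 0.099]
force: [-4.4, -0.1, -0.8]
width: 0.378
```

```bash
python3 -c "
from h import *
st()"
```

```text
t 11.9 tcp [ 0.5472 -0.1737  0.1633] w 0.378 F [-4.4 -0.1 -0.8] M [-0.06  0.89 -0.04] q [-0.389  0.487  1.663  0.     0.992  0.902]
grasp-in-inlet u,v,z [-0.     -0.0008  0.1573]
```

Emit:
{"method": "apply_moves", "body": {"plan": "0.002 0 0 0 0 0 10;0.002 0 0 0 0 0 10;0.001 0 0 0 0 0 10;0 0 0 0 0 0 10;0 0 0 0 0 0 10", "grip_force": 58}}

```text
time: 12.4
tcp_pos: [0.5471, -0.1737, 0.1582]
orientation: [0.7, 0.099, -0.7, 0.099]
force: [-4.2, 0.1, 1.2]
width: 0.383
```

Emit:
{"method": "apply_moves", "body": {"plan": "0.001 0 0 0 0 0 10;0.001 0 0 0 0 0 10;0 0 0 0 0 0 10"}}

```text
time: 12.7
tcp_pos: [0.5469, -0.1735, 0.1567]
orientation: [-0.7, -0.099, 0.7, -0.099]
force: [-7.6, 1.6, 7.4]
width: 0.382
```

```bash
python3 -c "
from h import *
st()"
```

```text
t 12.7 tcp [ 0.5469 -0.1735  0.1567] w 0.382 F [-7.6  1.6  7.4] M [ 0.64  1.49 -0.03] q [-0.388  0.495  1.668  0.     0.979  0.902]
grasp-in-inlet u,v,z [-0.0002 -0.0005  0.1507]
```

Emit:
{"method": "apply_moves", "body": {"plan": "0.001 0 0.0004 0 0 0 10;0 0 0 0 0 0 10"}}

```text
time: 12.9
tcp_pos: [0.5468, -0.1736, 0.1562]
orientation: [0.7, 0.099, -0.7, 0.099]
force: [-8.5, 3.4, 11.0]
width: 0.381
```

Emit:
{"method": "apply_moves", "body": {"plan": "0.001 0 0 0 0 0 10;0 0 0 0 0 0 10"}}

```text
time: 13.1
tcp_pos: [0.5469, -0.1735, 0.1557]
orientation: [0.7, 0.099, -0.7, 0.099]
force: [-9.8, 4.8, 17.0]
width: 0.382
```

Emit:
{"method": "apply_moves", "body": {"plan": "0.0007 0 0 0 0 0 10;0 0 0 0 0 0 10"}}

```text
time: 13.3
tcp_pos: [0.547, -0.1735, 0.1554]
orientation: [0.701, 0.099, -0.7, 0.099]
force: [-10.2, 5.2, 19.2]
width: 0.38
```

```bash
python3 -c "
from h import *
st()"
```

```text
t 13.3 tcp [ 0.547  -0.1735  0.1554] w 0.38 F [-10.2   5.2  19.2] M [1.2  2.12 0.07] q [-3.89e-01  4.97e-01  1.67e+00  1.00e-03  9.74e-01  9.01e-01]
grasp-in-inlet u,v,z [-1.000e-04 -5.000e-04  1.494e-01]
```

Emit:
{"method": "apply_moves", "body": {"plan": "0.0003 -0.0006 0.0006 0 0 0 10;0 0 0 0 0 0 10"}}

```text
time: 13.5
tcp_pos: [0.5467, -0.1735, 0.1552]
orientation: [0.701, 0.098, -0.699, 0.099]
force: [-8.4, 3.6, 18.0]
width: 0.38
```

Emit:
{"method": "apply_moves", "body": {"plan": "0.0006 0 0 0 0 0 10;0 0 0 0 0 0 10"}}

```text
time: 13.7
tcp_pos: [0.5466, -0.1737, 0.1531]
orientation: [0.701, 0.098, -0.699, 0.099]
force: [-1.2, -0.0, 3.8]
width: 0.378
```

```bash
python3 -c "
from h import *
st()"
```

```text
t 13.7 tcp [ 0.5466 -0.1737  0.1531] w 0.378 F [-1.2 -0.   3.8] M [0.37 0.57 0.01] q [-0.389  0.498  1.673  0.     0.968  0.902]
grasp-in-inlet u,v,z [-0.0006 -0.0005  0.1471]
```

It snapped through: the grasp height is 0.1471, exactly the predicted home, and the force fell to 4 N. I release, then rise.

Emit:
{"method": "apply_moves", "body": {"plan": "0 0 0 0 0 0 50;0 0 0 0 0 0 60;0 0 0 0 0 0 65;0 0 0 0 0 0 65;-0.005 0 0 0 0 0 65;-0.015 0 0 0 0 0 65;-0.025 0 0 0 0 0 65;-0.03 0 0 0 0 0 65;-0.04 0 0 0 0 0 65;-0.04 0 0 0 0 0 65;0 0 0 0 0 0 65;0 0 0 0 0 0 65"}}

```text
time: 14.9
tcp_pos: [0.546, -0.1735, 0.3081]
orientation: [0.701, 0.099, -0.7, 0.099]
force: [0.3, -0.2, -1.0]
width: 0.654
```

Emit:
{"method": "apply_moves", "body": {"plan": "0 0 0.03 0 0 0 65;0 0 0.04 0 0 0 65;0 0 0.04 0 0 0 65;0 0 0.04 0 0 0 65;0 0 0.03 0 0 0 65;0 0 0 0 0 0 65;0 0 0 0 0 0 65"}}

```text
time: 15.6
tcp_pos: [0.3727, -0.2232, 0.3068]
orientation: [-0.7, -0.099, 0.7, -0.098]
force: [0.2, -0.5, -0.2]
width: 0.652
```

```bash
python3 - <<'E'
from h import *
p,r=st();s=snap("side","side5");t=snap("top","top5")
k=400/90
def crop(cam,im,x0,y0):
    c=cv2.resize(im[y0:y0+90,x0:x0+90,::-1],(400,400),interpolation=cv2.INTER_CUBIC)
    for z,rr in((.09,.031),(.1,.031),(.166,.018)):
        for q in circ(z,rr,I,90):
            w=proj(cam,q);cv2.circle(c,(int((w[0]+.5-x0)*k),int((w[1]+.5-y0)*k)),1,(255,0,0),-1)
    return c
cv2.imwrite("pics/c5.png",np.hstack([crop("top",t,360,175),crop("side",s,285,145)]))
hs=cv2.cvtColor(s,cv2.COLOR_RGB2HSV);m=((hs[...,1]>200)&(hs[...,0]<20)).astype(float)
print(fit("side",m,lambda x:discs(x[:2],A[2:],x[2]),[.547,-.173,.054],(300,140,352,205),[.006,.006,.006]))
E
```

```text
t 15.6 tcp [ 0.3727 -0.2232  0.3068] w 0.652 F [ 0.2 -0.5 -0.2] M [-0.03  0.02 -0.03] q [-0.647  0.069  1.845  0.     1.229  0.645]
grasp-in-inlet u,v,z [-1.814e-01 -1.000e-04  3.008e-01]
(array([ 0.5716, -0.2443,  0.0006]), np.float64(29.068850442137638), np.float64(427.0))
```

View pics/c5.png

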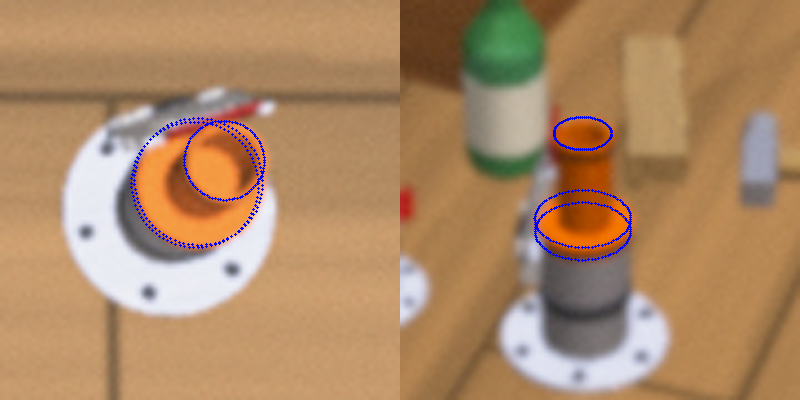

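View pics/side5.png

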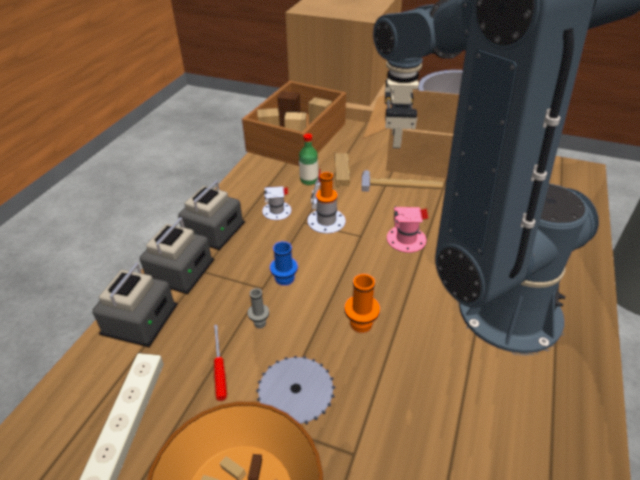

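```bash
python3 -c "
from h import *
print(finish_job())"
```

```text
the job is handed in; nothing more can be done
None
```

The smaller orange adaptor is in the larger white inlet, collar on the rim, standing upright with the flap open against it. I lifted the flap with the collar under its lip and kept holding it open while the nose went in. I then pressed in small steps until the catch gave way. The job was handed in at about 16 s on the robot's clock.

- **Push:** the highest upward force I read was 19 N. After the snap it fell to about 4 N, and the tool stood exactly at the computed home height.
- **Sideways load:** during the press the adaptor pushed sideways against the inlet with up to about 11 N. I re-centred it by under a millimetre before it snapped in.
- **Final pictures:** the collar and barrel top in the side view match the predicted home outlines. The flap leans open on the barrel, the gripper is clear, and the other things appear where they were.
- **Disagreements:** an automatic three-parameter fit from the side camera gave an impossible pose (adaptor near bench level). One camera cannot separate height from distance, so I set that fit aside. Two earlier mid-move fits of the same kind were also unreliable. I went by the overlays, force readings and tool height instead.

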